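Find a hanging rail's balance point and mark it

ROBOT

A 6-joint arm with a two-finger parallel gripper is mounted at the origin on a cart in front of the work surface, level with it; the furniture and walls round the work are solid. World frame = base frame: x ahead of the robot, y to its left, z up, the work surface at z = 0. Lengths are in m, angles in degrees, forces in N, time in s.
With the tool pointing down it reaches from about 0.4 to 0.825 m from the base axis. Payload 7 kg.
Tool frame: the origin (TCP) lies midway between the tips of the shut fingers; the grasp point (between the pads) lies 19 mm behind it; z points along the fingers, y is the line along which they close (so a half turn about z gives the same grasp; the last joint's range is limited). The gripper opens to 88 mm and grips with 3 to 60 N. Pads are 19 mm wide; open, the fingers measure 130 mm over their backs; the gripper's body (78 mm by 193 mm) begins 47 mm behind the grasp point.
Start: joints at [-48.524, 20.546, 0.682, 0, -70.136, -16.507], TCP at [0.285, -0.612, 0.227] pointing down, gripper open.
Joint ranges: [-176.03, 176.03], [-82.01, 121.73], [-58.28, 71.71], [-173.87, 95.51], [-174.79, -0.11], [-173.66, 173.66]. Speed limits (degrees/s): [136.94, 136.94, 172.46, 180, 180, 180].

INTERFACE

Orientations are given as a 3x3 rotation matrix whose columns are the frame's x, y, z axes.
In Python, from rig import robot gives the robot as it stands. Calls block until the motion is done:
- robot.goto(position, orientation): joint-space move of the TCP to a pose.
- robot.servo_line(position, ori=None, speed=0.15): straight line of the TCP; ori=None keeps the orientation; speed is the mean speed in m/s.
- robot.movej(angles): joint-space move.
- robot.move_gripper(opening): opening from 0.0 (shut) to 1.0 (fully open); the grip force is fixed at half the most; returns when the fingers have stopped.
- robot.dwell(seconds).
- robot.ik(position, orientation): joint angles nearest the present ones, or None.
- robot.grab_frame(name): name is "side" or "top" or "wrist"; returns (picture, depth): 384x512x3 uint8, red, green, blue; 384x512 float32, m along the optical axis (not along the pixel's ray), 0 where there is no reading.
- robot.camera_info(name): a dict with "vfov" (degrees; the focal length in pixels is half the picture's height over the tangent of half this angle, whatever the lens; pixels are square), "cx", "cy" (the principal point, pixels), "view" (4x4, takes a point from world to camera coordinates); the wrist camera has in their place "T_tool_cam" (4x4, takes a point from camera to tool coordinates, whose origin is the TCP and whose axes are the flange's). Camera axes: x right, y down, z forward; pixel columns grow to the right and rows downward; lengths in m; the calibration is good to about 2 mm. The wrist camera is an equidistant fisheye: a pixel r from the principal point sees the ray r / f radians off the axis. A picture is of the moment at which its call begins: read the wrist's pose just before it. camera_info takes no time and is no camera call.
A pose or a line that the arm cannot do raises robot.Unreachable and nothing moves.
- robot.job_done(): hands the job in; it is judged then, once.
Readings, each from a call of its own:
- robot.read_t(): time.
- robot.read_qpos(): joint angles.
- robot.read_qvel(): joint speeds.
- robot.read_effort(): joint torques, N m.
- robot.read_position(): TCP position.
- robot.read_tcp_rot(): TCP orientation.
- robot.read_force(): force on the tool from outside, world axes, zero at the start.
- robot.read_ft_torque(): the same for the moment, N m.
- robot.read_grip_width(): opening from 0.0 (shut) to 1.0 (fully open).
- robot.read_finger_force(): force on a finger pad.
Only numpy, scipy, OpenCV 4.12 (cv2) and the standard library are available. Lean on these libraries where they do the work, as an engineer would, in place of code of your own. Each camera call takes 0.05 s, during which the arm holds its last target. There are 200 camera calls.

TASK

The wooden hanging rail lies askew on the balancing rest because it is not centred over its weight. Slide it along the steel edge, gently and without lifting it off or pressing it down hard, until it stays level on the edge by itself when let go. Then set the red marker saddle astride the rail right over the edge, to mark the balance point, and leave everything standing there with the rail still level; do not disturb the other things.

Things in the scene. Friction and masses are not known exactly. Their poses are not given: they have to be found in the camera images.
- rail: Light wooden rail 340 mm long, 24 wide, 14 high, brass ends, small brass eyes on top 115 and 145 mm from the middle. Origin: middle of its underside; y along its length, z up, x across. About 0.6 kg with a hidden weight inside: its balance point lies anywhere within 30 mm of the middle and cannot be seen. It starts with its -y end down.
- rest: Fixed balancing rest: dark board 100 x 220 x 12 mm (y along it), origin under its centre. The steel edge crosses its middle; the rail lies over that along y. Rubber-topped low rests (80 x 14 mm, tops at 33 mm height) 80 mm either way along y catch the rail, so an unbalanced rail leans about 0.09 rad.
- edge (a point): Middle of the top of the steel edge, 40 mm above the worktop; axes as the rest's. The edge runs 72 mm along x; its blunt top is 8 mm wide (y), so the rail stays level by itself only with its centre of gravity within 4 mm of the middle line (near that limit it leans a little or creeps). Steel lips at both ends of the edge, 72 mm apart, 18 mm long (y), stand 8 mm above it.
- marker: Red plastic saddle, 25 g, upright on the worktop: plate 40 (x) x 18 (y) x 5 mm on two legs 10 mm long, 30 mm apart inside, to straddle the rail with its y along the rail; on top a grip tab 14 (x) x 18 (y) mm rising to 48 mm. Origin: centre between the leg feet, 10 mm below the plate; seated on the rail it is 4 mm above the rail's underside.
- tuna: Flat tin, 86 mm diameter, 40 high, bystander; origin under its centre.
- half_tin: Short tin, 76 mm diameter, 58 high, bystander; origin under its centre.
- mug: Large white mug, 93 x 132 x 104 mm, bystander; origin on its underside.
- spice: Spice jar, 46 mm diameter, 100 high, bystander; origin under its centre.
Things that resemble listed ones, but are neither listed nor needed, are in the scene too. Several things look just like the rest: the one meant starts farthest to the robot's left.

How it is judged (in metres and radians):
On the way, in this order (a step that is already met when the one before it is completed fails the run):
1. the rail, let go, stays level on the edge without the marker (angle between rail's own z axis and vertical below 0.035 rad and z of rail in the frame of edge between -0.004 and 0.004 m and x of rail in the frame of edge between -0.016 and 0.016 m and contact force between each of the arm, the fingers and rail below 0.05 N and contact force between marker and rail below 0.02 N), for 0.5 s.
2. the marker sits astride the rail over the edge (y of marker in the frame of edge between -0.006 and 0.006 m and x of marker in the frame of rail between -0.004 and 0.004 m and z of marker in the frame of rail between 0.0015 and 0.0075 m and angle between the y axis of marker and the y axis of rail, either way round below 0.15 rad and angle between marker's own z axis and vertical below 0.08 rad), for 0.2 s.
At the end, for the whole second after the job is handed in: The rail lies level (within 0.035 rad) on the edge and still; the marker is fully down astride it, upright, in line with it (0.15 rad) and within 6 mm of the edge's middle line along the rail; everything released and at rest (all of step 2 and angle between rail's own z axis and vertical below 0.035 rad and z of rail in the frame of edge between -0.004 and 0.004 m and x of rail in the frame of edge between -0.016 and 0.016 m and linear speed of each of rail, marker below 0.01 m/s); the robot touches nothing.
It fails at once if the robot, by its fingers or through the marker, presses the rail on the rest with more than 30 N (a rail that tips by itself may knock harder) (contact force between rail and rest above 30 N and contact force between any of the fingers, marker and rail above 2 N).
It fails at once if the rail is lifted more than 15 mm off the edge (z of rail in the frame of edge above 0.015 m).
It fails at once if the rail falls off the rest (height (world z) of rail below 0.025 m or angle between rail's own z axis and vertical above 0.3 rad).
It fails at once if a bystander is moved more than 20 mm (distance of any of tuna, half_tin, mug, spice from where it was at the start of the episode above 0.02 m).
It also fails if it takes over 72 s, if anything falls off the work surface, if the arm or the gripper's body presses on something with over 40 N, if the wrist force passes 120 N, or if a joint passes its speed limit or range.

## Working session

There is one attempt and no reset: what is moved stays moved. The work goes in short steps, each a Python script; the robot and the scene stay as the last script left them, time stands still between calls to the robot, and variables do not carry over. Pictures are saved under pics/ and viewed, at most 10 in all, crops included, and the job is handed in when it is done.

```bash
ls; mkdir -p pics; python3 - <<'E'
from rig import robot
import cv2,numpy as np
for n in("top","side"):
    p,d=robot.grab_frame(n); np.savez(f"pics/{n}0.npz",p=p,d=d)
    cv2.imwrite(f"pics/{n}0.png",cv2.resize(p[:,:,::-1],(768,576),interpolation=cv2.INTER_CUBIC))
    print(n,robot.camera_info(n))
print(robot.camera_info("wrist"),robot.read_t(),robot.read_tcp_rot())
E
```

```text
pics
top {'vfov': 46.12688445249247, 'cx': 247.68626441805205, 'cy': 186.81798778377166, 'view': array([[-0.34267681, -0.93937786, -0.01190991,  0.11654453],
       [-0.81888597,  0.30488774, -0.48628103,  0.50133767],
       [ 0.46043281, -0.15688437, -0.8737213 ,  1.48293822],
       [ 0.        ,  0.        ,  0.        ,  1.        ]])}
side {'vfov': 52.03003158707971, 'cx': 254.70596925764278, 'cy': 196.50832782338867, 'view': array([[-0.98957608, -0.14372846, -0.00901747,  0.55256775],
       [-0.06621608,  0.5097177 , -0.85778978,  0.15339533],
       [ 0.12788517, -0.84825114, -0.51392158,  1.28011894],
       [ 0.        ,  0.        ,  0.        ,  1.        ]])}
{'vfov': 65.70646984690485, 'cx': 255.63004592877377, 'cy': 192.4782129864454, 'T_tool_cam': array([[ 7.43328173e-04, -9.60924371e-01, -2.76810045e-01,
         7.40673229e-02],
       [ 9.99999073e-01,  1.03013544e-03, -8.90700229e-04,
        -1.35265364e-04],
       [ 1.14104740e-03, -2.76809126e-01,  9.60924245e-01,
        -1.56899535e-01],
       [ 0.00000000e+00,  0.00000000e+00,  0.00000000e+00,
         1.00000000e+00]])} 0.1 [[-9.06589160e-01 -4.22013668e-01 -7.47241857e-04]
 [-4.22014307e-01  9.06588264e-01  1.28195382e-03]
 [ 1.36438664e-04  1.47755219e-03 -9.99998899e-01]]
```

View pics/top0.png

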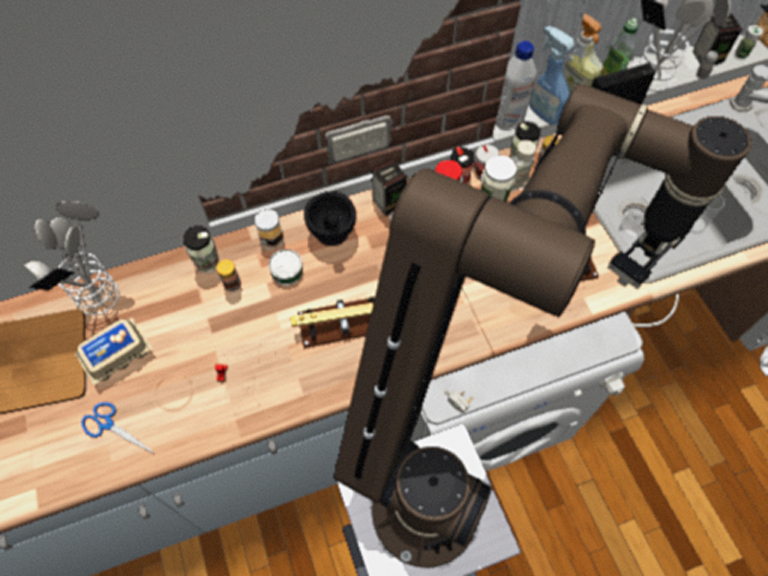

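View pics/side0.png

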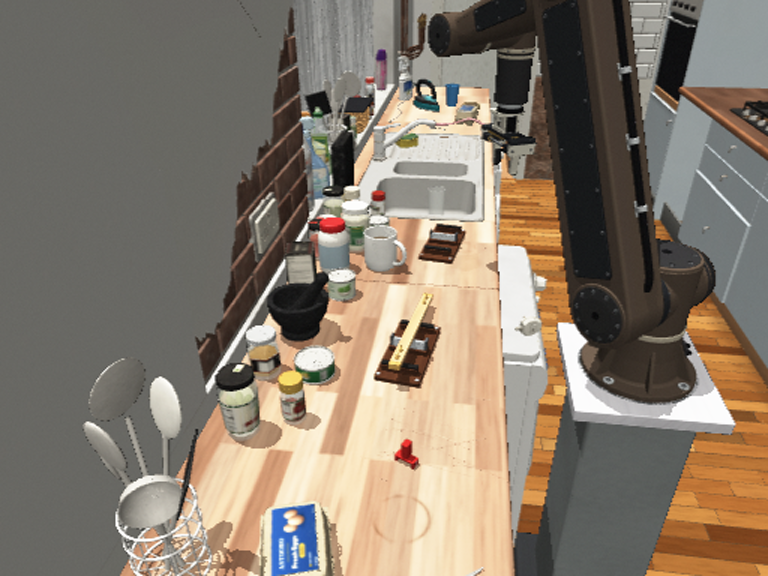

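The top view shows the rail at about (335,312) partly behind the arm and the marker at (221,373). In the side view, the rail and its rest are at (410,340), the marker is at (406,453), and a second empty rest is at (442,242). +y points towards the side camera, so the nearest rest, the one carrying the rail, is farthest to the robot's left. I'll confirm this in a crop and measure it.

```bash
cat > h.py <<'E'
import numpy as np,cv2
from rig import robot
def cloud(n,d,ci=None):
    ci=ci or robot.camera_info(n); f=192/np.tan(np.radians(ci["vfov"]/2))
    v,u=np.mgrid[:384,:512].astype(float)
    a,b=(u-ci["cx"])/f,(v-ci["cy"])/f
    if n=="wrist":
        r=np.hypot(a,b)+1e-9; s=np.tan(r)/r; a,b=a*s,b*s
        R=robot.read_tcp_rot(); T=np.eye(4); T[:3,:3]=R; T[:3,3]=robot.read_position()
        T=T@ci["T_tool_cam"]
    else: T=np.linalg.inv(ci["view"])
    P=np.stack([a*d,b*d,d],-1)
    return P@T[:3,:3].T+T[:3,3]
def hsv(p): return cv2.cvtColor(p,cv2.COLOR_RGB2HSV)
def big(m,k=1):
    n,l,s,c=cv2.connectedComponentsWithStats(m.astype(np.uint8))
    return l==1+np.argmax(s[1:,4])
E
python3 - <<'E'
from h import *
z=np.load("pics/side0.npz");p,d=z["p"],z["d"];H=hsv(p);W=cloud("side",d)
x,y,zz=W[...,0],W[...,1],W[...,2]; ok=d>0
red=big(((H[...,0]<6)|(H[...,0]>174))&(H[...,1]>180)&(np.mgrid[:384,:512][0]>280)&ok)
print("red",red.sum(),W[red].min(0),W[red].max(0),np.median(W[red],0)); 
t=red&(zz>.035);print("tab",W[t].mean(0),t.sum())
roi=np.zeros_like(ok);roi[185:262,245:298]=1
yel=roi&ok&(zz>.036)&(H[...,0]>15)&(H[...,0]<35)
yel=big(yel);Q=W[yel];print("rail",Q.shape,Q.min(0),Q.max(0))
m=np.median(Q,0);
l=cv2.fitLine(Q.astype(np.float32),cv2.DIST_HUBER,0,.001,.001).ravel();print("line",l)
s=(Q-l[3:])@l[:3];print("ext",s.min(),s.max(),l[3:]+l[:3]*s.min(),l[3:]+l[:3]*s.max())
b=big(roi&ok&(H[...,2]<110)&(zz>.004)&(zz<.03));B=W[b];
r=cv2.minAreaRect(B[:,:2].astype(np.float32));print("board",r,np.median(B[:,2]))
print([cv2.boxPoints(r)])
# steel
st=roi&ok&(H[...,1]<70)&(H[...,2]>70)&(zz>.03)&(zz<.06);print("steel",st.sum(),W[st].mean(0),W[st].min(0),W[st].max(0))
for (a,bb,c) in[("roi",0,0)]:
    cr=p[170:340,200:340,::-1];cv2.imwrite("pics/crop0.png",cv2.resize(cr,None,fx=3.5,fy=3.5,interpolation=cv2.INTER_CUBIC))
E
```

```text
red 129 [0.4486236  0.32831333 0.00223558] [0.48452468 0.35840555 0.04873121] [0.46477278 0.34622454 0.01925017]
tab [0.46603482 0.34370407 0.04373897] 35
rail (407, 3) [ 0.4636922  -0.18097234  0.03603708] [0.52454659 0.14832633 0.07525035]
line [0.12737478 0.9889577  0.07575155 0.4956852  0.01341654 0.05107577]
ext -0.1954566629084602 0.13555108064640314 [ 0.47078894 -0.17988184  0.03626962] [0.51295098 0.14747082 0.06134397]
board ((0.4950973391532898, 0.027870729565620422), (0.21299034357070923, 0.09587514400482178), 81.98904418945312) 0.010809631944762588
[array([[ 0.43278614, -0.07090451],
       [ 0.5277257 , -0.0842659 ],
       [ 0.5574086 ,  0.12664597],
       [ 0.46246898,  0.14000736]], dtype=float32)]
steel 165 [0.49285287 0.01021385 0.04434261] [ 0.45650063 -0.16740596  0.03005582] [0.53803362 0.11052874 0.05986176]
```

View pics/crop0.png

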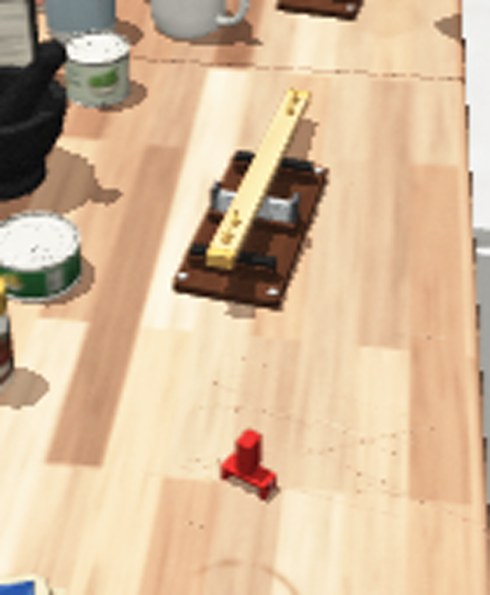

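The crop shows the rail across its rest, with the steel edge near crop px (255,205). The rail's near (+y) end is up. The saddle is upright at (248,465). This rest is the leftmost (y≈0.03), and the other sits far to the right (y<0), so this is the one meant. I'll move over it for a close measurement.

```bash
cat >> h.py <<'E'
def down(yaw):  # tool y axis = -(rail x), rail y axis at yaw (deg) from world y
    c,s=np.cos(np.radians(yaw)),np.sin(np.radians(yaw))
    e=np.array([c,s,0]);a=np.array([-s,c,0])
    return np.stack([-a,-e,[0,0,-1]],1)
def shot(n,name):
    p,d=robot.grab_frame(n);W=cloud(n,d);np.savez(f"pics/{name}.npz",p=p,d=d,W=W)
    cv2.imwrite(f"pics/{name}.png",cv2.resize(p[:,:,::-1],(768,576),interpolation=cv2.INTER_CUBIC)); return p,d,W
E
python3 - <<'E'
from h import *
robot.goto([0.495,0.02,0.25],down(-8)); robot.dwell(.3)
print(robot.read_t(),robot.read_qpos(),robot.read_force(),robot.read_ft_torque())
shot("wrist","w1");shot("side","s1")
print(robot.read_force())
E
```

```text
2.775 [ 2.50536797e+01  2.50473266e+00 -1.92524689e+01 -4.40150334e-05
 -6.82479775e+01 -3.30926836e+01] [-0.59965735  0.33118915  0.51178735] [0.0035555  0.0765939  0.02254728]
[ 0.39431685 -0.48798437 -0.68083106]
```

View pics/w1.png

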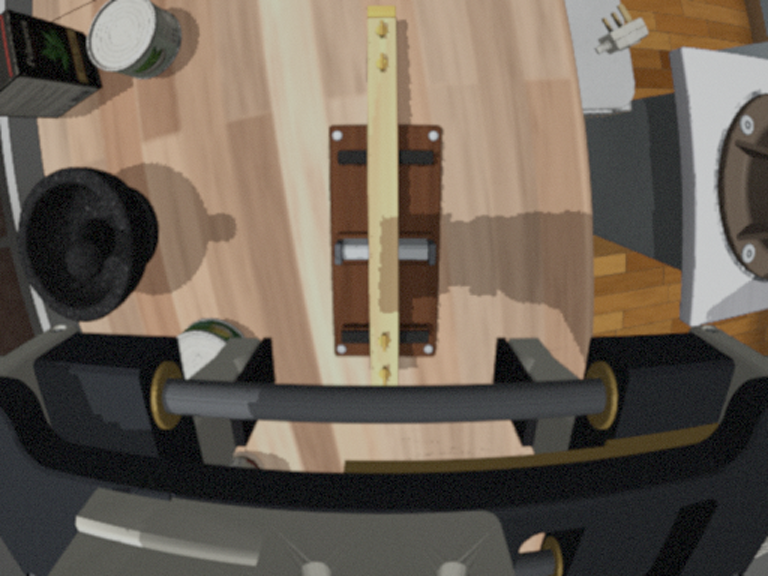

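Wrist view: the rail runs from (382,12) down behind the gripper bar. The steel edge has lips at (339,250) and (432,250), and the board corner screws are at (337,135), (434,135), (342,349) and (429,349).

```bash
python3 - <<'E'
from h import *
z=np.load("pics/w1.npz");p,d,W=z["p"],z["d"],z["W"];H=hsv(p);h=W[...,2];v,u=np.mgrid[:384,:512]
print("table z",[np.round(W[int(y/1.5),int(x/1.5)],4) for x,y in((250,130),(500,170),(290,300))])
for x,y in((337,135),(434,135),(342,349),(429,349)):
    m=(abs(u-x/1.5)<6)&(abs(v-y/1.5)<6); m&=H[...,2]>np.percentile(H[...,2][m],88); m&=H[...,1]<90
    print("screw",np.round(np.median(W[m],0),4),m.sum())
for x0,x1 in((222,230),(284,292)):
    m=(u>=x0)&(u<=x1)&(v>155)&(v<180)&(h>.043)&(h<.056)
    print("lip",m.sum(),np.round(np.median(W[m],0),4),np.round(W[m].min(0),4),np.round(W[m].max(0),4))
for x0,x1 in((231,243),(268,282)):
    m=(u>=x0)&(u<=x1)&(v>155)&(v<180)&(h>.037)&(h<.043)
    print("edge",m.sum(),np.round(W[m].mean(0),4),W[m].min(0),W[m].max(0))
m=big((H[...,0]>18)&(H[...,0]<35)&(H[...,1]>60)&(u>240)&(u<270)&(v<257)&(h>.036)&(h<.08))
Q=W[m].astype(np.float32);l=cv2.fitLine(Q,cv2.DIST_HUBER,0,.001,.001).ravel();l[:3]*=np.sign(l[1])
s=(Q-l[3:])@l[:3];print("rail",l,s.min(),s.max(),l[3:]+l[:3]*s.min())
# eyes: highest residual above line
res=Q[:,2]-(l[5]+l[2]*s); e=res>.003; print("eyes s from -y end",np.round(np.sort(s[e]-s.min()),3)[::3])
w=(Q-l[3:])@np.cross(l[:3],[0,0,1]);print("width",np.percentile(w,[1,99]))
z=np.load("pics/s1.npz");p,d,W=z["p"],z["d"],z["W"];H=hsv(p)
m=big(((H[...,0]<6)|(H[...,0]>174))&(H[...,1]>150)&(v>280)&(d>0))
print("marker pix",m.sum(),np.c_[u[m],v[m]].min(0),np.c_[u[m],v[m]].max(0))
E
```

```text
table z [array([ 0.6034, -0.1076, -0.0009]), array([ 0.3795, -0.0367, -0.001 ]), array([ 5.936e-01,  6.030e-02, -3.000e-04])]
screw [ 0.5224 -0.0859  0.0125] 16
screw [ 0.4391 -0.0741  0.0126] 16
screw [ 0.5511  0.1266 -0.001 ] 16
screw [0.4637 0.1291 0.0055] 16
lip 72 [0.5331 0.0131 0.0462] [0.5296 0.0043 0.0447] [0.5371 0.0221 0.0486]
lip 73 [0.456  0.0236 0.0462] [0.4524 0.0153 0.0432] [0.46   0.033  0.0482]
edge 99 [0.5191 0.0153 0.0385] [0.51074697 0.00830078 0.03715659] [0.52729418 0.0215475  0.04042654]
edge 115 [0.4714 0.0223 0.0386] [0.46203604 0.01713956 0.03718808] [0.48079708 0.02870109 0.04030239]
rail [ 0.13861154  0.9868605   0.08302539  0.4895807  -0.03952754  0.04838201] -0.151287 0.1711682 [ 0.46861055 -0.18882671  0.03582135]
eyes s from -y end [0.015 0.018 0.021 0.022 0.023 0.024 0.025 0.027 0.027 0.028 0.029 0.045
 0.047 0.048 0.05  0.051 0.053 0.054 0.055 0.056 0.057 0.058 0.059 0.274
 0.275 0.276 0.279 0.279 0.282 0.283 0.286 0.288 0.304 0.305 0.307 0.308
 0.31  0.312 0.314 0.318]
width [-0.01388609  0.01069815]
marker pix 145 [263 293] [278 312]
```

```bash
cat >> h.py <<'E'
E0=np.array([0.4948,0.0187,0.040]); YAW=-7.9
c,s=np.cos(np.radians(YAW)),np.sin(np.radians(YAW))
e=np.array([c,s,0]);a=np.array([-s,c,0]);k=np.array([0,0,1.])
def at(x,y,z): return E0+e*x+a*y+k*(z-.040)   # edge frame, z above table
def ft(n=15):
    r=[]
    for _ in range(n): r.append(np.r_[robot.read_force(),robot.read_ft_torque()]);robot.dwell(.02)
    r=np.array(r);return r.mean(0),r.std(0)
E
python3 - <<'E'
from h import *
from scipy.spatial.transform import Rotation as Ro
R=down(YAW-.1)
robot.goto(at(.003,.040,.10),R)
robot.move_gripper(.6)
robot.servo_line(at(.003,.040,.0405),speed=.1)
f0,s0=ft();print("noise",s0.round(3))
robot.move_gripper(0.0);print("w",robot.read_grip_width()*88,robot.read_finger_force(),robot.read_t())
f1,_=ft()
piv=at(0,-.004,.040);q=Ro.from_rotvec(e*-.045*-1).as_matrix()
p=robot.read_position();q=Ro.from_rotvec(e*-.045).as_matrix()
print("dz check",(q@(p-piv))[2]-(p-piv)[2])
robot.servo_line(piv+q@(p-piv),q@R,speed=.03);robot.dwell(.2)
f2,_=ft()
for f in(f1-f0,f2-f0): print(f.round(3),"yc rel piv",-(f[3:]@e+.044*f[2])/5.9)
print(robot.read_t(),robot.read_position());np.save("pics/f0.npy",f0)
shot("wrist","w2");shot("side","s2")
E
```

```text
noise [0.621 0.464 0.672 0.029 0.035 0.027]
w 23.783115027311776 29.980430603027344 5.9083
dz check -0.001976688669850091
[-1.947  1.097  1.277  0.305  0.732 -0.121] yc rel piv -0.04360676249843668
[ 0.004 -2.667  3.089 -0.846 -0.063  0.029] yc rel piv 0.11756642754241453
6.8583 [0.50321018 0.05770537 0.03858483]
```

```bash
cat >> h.py <<'E'
def rail(n="wrist",name="tmp"):
    p,d,W=shot(n,name);H=hsv(p);h=W[...,2];r=W-E0;x=r@e;y=r@a
    m=(H[...,0]>18)&(H[...,0]<35)&(H[...,1]>60)&(abs(x)<.03)&(y<.19)&(y>-.24)&(h>.03)&(h<.10)&(d>0)
    if n=="wrist": m&=(y<robot_y()-.02)
    m=big(m);Q=np.stack([x,y,h],-1)[m].astype(np.float32)
    l=cv2.fitLine(Q,cv2.DIST_HUBER,0,.001,.001).ravel();l[:3]*=np.sign(l[1])
    s=(Q-l[3:])@l[:3]
    return dict(n=len(Q),slope=round(float(l[2]/l[1]),4),yaw=round(float(-np.degrees(l[0]/l[1])),2),x0=round(float(l[3]-l[4]*l[0]/l[1]),4),z0=round(float(l[5]-l[4]*l[2]/l[1]),4),ymin=round(float(Q[:,1].min()),4),ymax=round(float(Q[:,1].max()),4))
def robot_y(): return float((robot.read_position()-E0)@a)
E
python3 - <<'E'
from h import *
R=down(YAW-.1)
robot.servo_line(at(.003,.040,.0405),R,speed=.05)
print(rail())
robot.servo_line(at(.003,.080,.0441),R,speed=.08);robot.dwell(.1);print(robot.read_force())
print(rail("wrist","w2"))
robot.move_gripper(.5);robot.dwell(.6)
print(rail("wrist","w3"),rail("side","s3"),robot.read_t())
E
```

```text
{'n': 7040, 'slope': 0.0888, 'yaw': -0.43, 'x0': 0.0062, 'z0': 0.0532, 'ymin': -0.0936, 'ymax': 0.0201}
[-0.55651854  1.10034033 -1.21383875]
{'n': 7163, 'slope': 0.0891, 'yaw': -1.37, 'x0': 0.0054, 'z0': 0.0533, 'ymin': -0.054, 'ymax': 0.0602}
{'n': 7302, 'slope': 0.0657, 'yaw': -0.24, 'x0': 0.0049, 'z0': 0.0529, 'ymin': -0.0536, 'ymax': 0.06} {'n': 71, 'slope': -0.0541, 'yaw': -2.28, 'x0': -0.0012, 'z0': 0.0697, 'ymin': 0.1206, 'ymax': 0.1703} 9.3583
```

```bash
python3 - <<'E'
from h import *
print(rail("wrist","w4"));robot.dwell(.3);print(rail("wrist","w5"),robot.read_t(),robot.read_finger_force(),robot.read_grip_width())
E
```

```text
{'n': 7190, 'slope': 0.0525, 'yaw': -0.65, 'x0': 0.0052, 'z0': 0.0528, 'ymin': -0.0535, 'ymax': 0.06}
{'n': 7245, 'slope': 0.0336, 'yaw': 0.01, 'x0': 0.0048, 'z0': 0.0528, 'ymin': -0.053, 'ymax': 0.06} 9.7583 0.0 0.5030751434498173
```

View pics/w5.png

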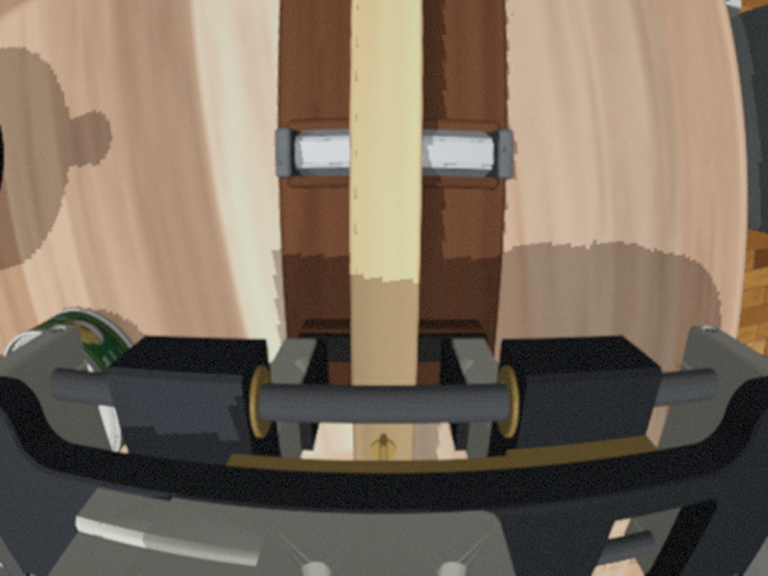

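The rail is free between the open fingers and is slowly levelling itself over the edge (edge row ~155, lips at columns 284 and 505). I'll let it settle.

```bash
python3 - <<'E'
from h import *
for i in range(6):
    robot.dwell(.35);r=rail("wrist","w6");print(robot.read_t(),r["slope"],r["z0"],r["x0"],r["yaw"])
p,d,W=robot.grab_frame("wrist")+(None,)
W=cloud("wrist",d);x,y=(W-E0)@e,(W-E0)@a;h=W[...,2]
for sx in(-1,1):
    m=(abs(x*sx-.039)<.007)&(abs(y)<.02)&(h>.043)&(h<.052);print("lip",m.sum(),x[m].min(),x[m].max(),y[m].min(),y[m].max(),np.median(h[m]))
E
```

```text
10.1583 -0.0253 0.0527 0.0048 -0.26
10.5583 -0.0075 0.0526 0.0049 0.05
10.9583 0.0204 0.0527 0.0056 -0.08
11.3583 0.0312 0.0529 0.0054 -0.13
11.7583 0.0261 0.0528 0.0049 -0.21
12.1583 0.0201 0.0526 0.0055 0.12
lip 389 -0.04217337537745608 -0.03560789063196119 -0.008187351213112324 0.009544669861733565 0.04641605334723606
lip 393 0.03557664048612117 0.04190215040891166 -0.00838391891905836 0.00937776194994405 0.04651046932310898
```

```bash
python3 - <<'E'
from h import *
for i in range(7):
    robot.dwell(.3);r=rail("wrist","w6");print(robot.read_t(),r["slope"],r["z0"],r["x0"],r["yaw"])
E
```

```text
12.5583 0.0121 0.0527 0.0048 -0.06
12.9083 0.0123 0.0528 0.0056 0.11
13.2583 0.0052 0.0527 0.0049 -0.26
13.6083 -0.0012 0.0527 0.0048 0.05
13.9583 -0.003 0.0526 0.0056 -1.14
14.3083 -0.0019 0.0527 0.0048 0.14
14.6583 0.0047 0.0527 0.0047 0.22
```

The rail is balanced and still (slope ≈ 0). Next I'll retreat straight up and look at the marker.

```bash
python3 - <<'E'
from h import *
robot.servo_line(at(.004,.080,.13),speed=.12)
robot.goto([0.475,0.42,0.16],down(YAW));robot.dwell(.2)
p,d,W=shot("wrist","m1");H=hsv(p);h=W[...,2]
m=big(((H[...,0]<8)|(H[...,0]>172))&(H[...,1]>140)&(d>0)&(h<.06)&(np.hypot(W[...,0]-.466,W[...,1]-.344)<.06))
Q=W[m];print(len(Q),Q.min(0),Q.max(0))
for lo,hi in((.040,.055),(.008,.020)):
    q=Q[(Q[:,2]>lo)&(Q[:,2]<hi)];r=cv2.minAreaRect(q[:,:2].astype(np.float32));print(lo,len(q),np.median(q,0).round(4),r,cv2.boxPoints(r).round(4).tolist())
print(robot.read_t(),robot.read_qpos(),rail("side","s5"))
E
```

```text
656 [0.4456099  0.32430465 0.0113177 ] [0.48579077 0.35485405 0.04863714]
0.04 275 [0.4659 0.3392 0.0463] ((0.4658333361148834, 0.33909910917282104), (0.0164648424834013, 0.014085249975323677), 63.388370513916016) [[0.45579999685287476, 0.33489999175071716], [0.4684000015258789, 0.3285999894142151], [0.4758000075817108, 0.3433000147342682], [0.46320000290870667, 0.3495999872684479]]
0.008 381 [0.4599 0.3395 0.0138] ((0.4653623104095459, 0.3393182158470154), (0.01716037094593048, 0.038862042129039764), 63.48926544189453) [[0.4440999925136566, 0.3402999937534332], [0.4788999855518341, 0.3230000138282776], [0.48660001158714294, 0.3382999897003174], [0.45179998874664307, 0.35569998621940613]]Traceback (most recent call last):
  File "<stdin>", line 9, in <module>
  File "h.py", line 37, in rail
    m=big(m);Q=np.stack([x,y,h],-1)[m].astype(np.float32)
  File "h.py", line 17, in big
    return l==1+np.argmax(s[1:,4])
                ~~~~~~~~~^^^^^^^^^
    return _wrapfunc(a, 'argmax', axis=axis, out=out, **kwds)
    return bound(*args, **kwds)
ValueError: attempt to get argmax of an empty sequence
```

View pics/m1.png

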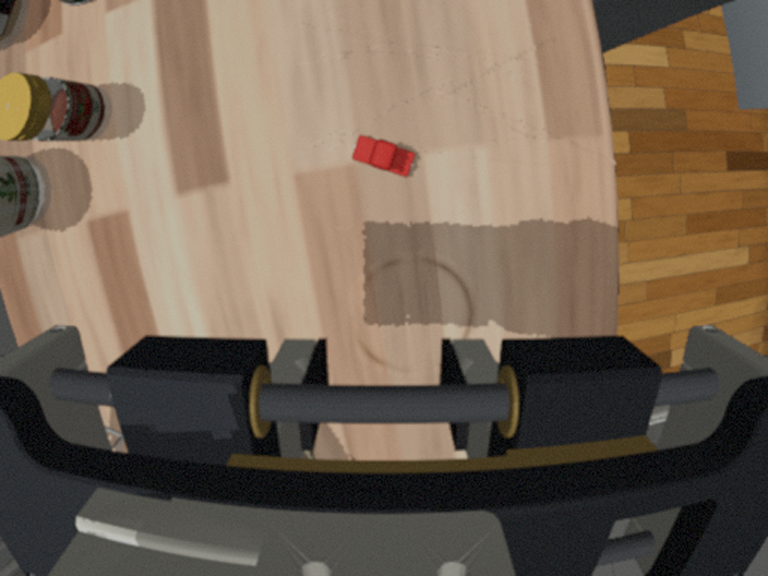

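The marker is at px (384,155). Its centre is (0.466,0.339), its plate is at 14 mm as expected, and its yaw is −26.5°. I'll grip it by the tab and carry it to a hover for a rail check.

```bash
python3 - <<'E'
from h import *
R=down(-26.4);M=np.array([.4658,.3392,0])
robot.goto(M+[0,0,.085],R)
robot.servo_line(M+[0,0,.019],speed=.08)
robot.move_gripper(0.0);print("w",robot.read_grip_width()*88,robot.read_finger_force(),robot.read_t())
robot.servo_line(M+[0,0,.16],speed=.15)
robot.goto(at(.004,.09,.16),down(YAW));robot.dwell(.3)
r=rail("wrist","h1");print(r,robot.read_t(),robot.read_grip_width()*88)
z=np.load("pics/h1.npz");W=z["W"];H=hsv(z["p"]);x,y=(W-E0)@e,(W-E0)@a;h=W[...,2]
for y0 in(-.05,-.02,0,.02,.04):
    m=(abs(y-y0)<.006)&(abs(x)<.03)&(h>.049)&(h<.062)&(H[...,0]>18)&(H[...,0]<35)&(H[...,1]>60);q=np.percentile(x[m],[1,99]);print(y0,m.sum(),q.round(4),q.mean().round(4),np.median(h[m]).round(4))
for sx in(-1,1):
    m=(abs(x*sx-.039)<.007)&(abs(y)<.02)&(h>.043)&(h<.052);print("lip",x[m].min(),x[m].max(),y[m].min(),y[m].max())
E
```

```text
w 13.834730393769707 30.000182390213013 19.15
{'n': 3365, 'slope': 0.0065, 'yaw': -0.94, 'x0': 0.005, 'z0': 0.0527, 'ymin': -0.0862, 'ymax': 0.0706} 21.5333 13.80205472360093
-0.05 287 [-0.0087  0.0142] 0.0027 0.0526
-0.02 293 [-0.0087  0.0141] 0.0027 0.0528
0 261 [-0.0078  0.0141] 0.0031 0.0528
0.02 269 [-0.0088  0.0149] 0.0031 0.0528
0.04 221 [-0.0081  0.015 ] 0.0035 0.0528
lip -0.042107860424929165 -0.036139695632544 -0.008864556250414294 0.009635237838364775
lip 0.0358013076162458 0.04141571908033018 -0.008392473870369822 0.008255020544977894
```

View pics/h1.png

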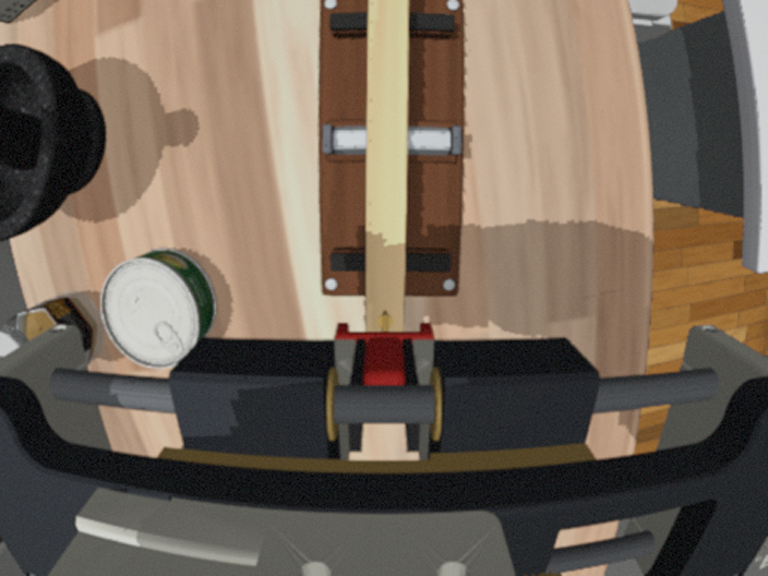

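The rail is level and centred at x=3 mm, and the marker is held square at px (384,345). I'll check its in-hand offset and then place it.

```bash
python3 - <<'E'
from h import *
z=np.load("pics/h1.npz");W=z["W"];H=hsv(z["p"]);P=robot.read_position();x,y,h=(W-P)@e,(W-P)@a,W[...,2]-P[2]
m=((H[...,0]<8)|(H[...,0]>172))&(H[...,1]>140)&(abs(x)<.03)&(abs(y)<.03)&(abs(h)<.04)
pl=m&(h<0.005)
print("plate",pl.sum(),x[pl].min(),x[pl].max(),np.percentile(y[pl],[1,99]),np.percentile(h[pl],[5,95]))
t=m&(h>.02);print("tab",t.sum(),np.percentile(y[t],[1,99]) if t.sum() else "")
robot.servo_line(at(.0031,0,.10),down(YAW-.4),speed=.1);robot.dwell(.2)
robot.servo_line(at(.0031,0,.0637),speed=.03);robot.dwell(.2)
print(robot.read_position()-at(.0031,0,.0637),robot.read_force(),rail("side","s7")if 0 else "")
p,d,W=shot("wrist","pl1");print(robot.read_t())
E
```

```text
plate 474 -0.01847049913070808 0.019590302483339646 [-0.00977329 -0.00658847] [-0.01418561  0.00353776]
tab 403 [-0.00989945 -0.00436184]
[9.06471910e-05 6.35619916e-05 1.63308606e-04] [-0.43809939 -0.26085625 -0.36237043] 
24.575
```

View pics/pl1.png

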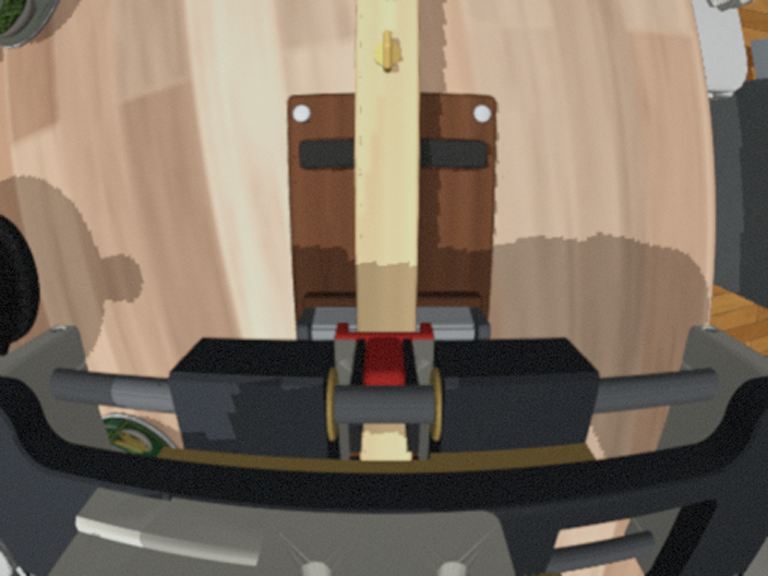

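The saddle straddles the rail: plate columns 335–433, rail 357–418, edge at row ~320. I'll release it, retreat and check.

```bash
python3 - <<'E'
from h import *
robot.servo_line(at(.0031,0,.0632),speed=.02)
robot.move_gripper(.4);robot.dwell(.3)
robot.servo_line(at(.0031,0,.15),speed=.08)
robot.goto(at(.003,.10,.18),down(YAW));robot.dwell(.5)
for i in range(3):
    r=rail("wrist","end");print(robot.read_t(),r);robot.dwell(.5)
z=np.load("pics/end.npz");W=z["W"];H=hsv(z["p"]);x,y,h=(W-E0)@e,(W-E0)@a,W[...,2]
m=((H[...,0]<8)|(H[...,0]>172))&(H[...,1]>140)&(abs(x)<.04)&(abs(y)<.04)
for lo,hi in((.05,.066),(.085,.1)):
    q=m&(h>lo)&(h<hi);rr=cv2.minAreaRect(np.stack([x[q],y[q]],1).astype(np.float32));print(q.sum(),np.median(h[q]),rr)
E
```

```text
28.025 {'n': 1560, 'slope': 0.0201, 'yaw': -0.83, 'x0': 0.0043, 'z0': 0.0535, 'ymin': -0.0849, 'ymax': -0.006}
28.575 {'n': 1541, 'slope': 0.027, 'yaw': -0.95, 'x0': 0.0044, 'z0': 0.0538, 'ymin': -0.0852, 'ymax': -0.0059}
29.125 {'n': 1546, 'slope': 0.0279, 'yaw': -0.75, 'x0': 0.0042, 'z0': 0.0538, 'ymin': -0.0852, 'ymax': -0.0059}
470 0.0576559256121682 ((0.0038658007979393005, -0.00048244185745716095), (0.039893995970487595, 0.017314212396740913), 0.04276289790868759)
321 0.09043755635971845 ((0.0034999530762434006, -0.000336633063852787), (0.013212805613875389, 0.01623542606830597), 0.07555203139781952)
```

View pics/end.png

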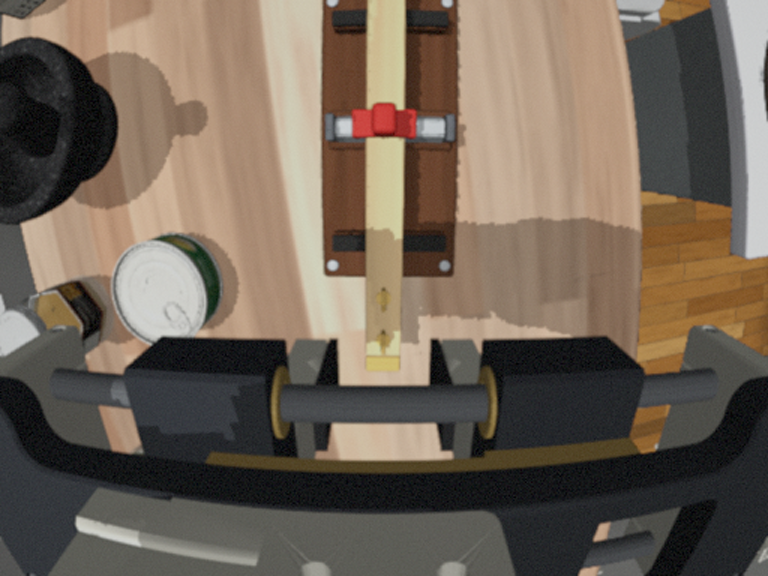

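The marker sits over the edge at px (383,122), within 1 mm. The rail may still be rocking, so I'll watch its slope using both halves.

```bash
cat >> h.py <<'E'
def slope():
    p,d=robot.grab_frame("wrist");W=cloud("wrist",d);x,y,h=(W-E0)@e,(W-E0)@a,W[...,2]
    m=(abs(x-.003)<.009)&(abs(y)>.014)&(y>-.085)&(y<.095)&(h>.04)&(h<.064)&(d>0)
    out=[]
    for q in(m,m&(y<0),m&(y>0)): out.append(round(float(np.polyfit(y[q],h[q],1)[0]),4))
    return out
E
python3 - <<'E'
from h import *
for i in range(8): print(robot.read_t(),slope());robot.dwell(.5)
E
```

```text
29.625 [0.0021, 0.0025, 0.002]
30.175 [0.0018, 0.0047, -0.0]
30.725 [0.0019, 0.0022, 0.0017]
31.275 [0.0019, 0.0002, 0.0021]
31.825 [0.0017, 0.0003, 0.001]
32.375 [0.0019, 0.0035, 0.0009]
32.925 [0.0019, 0.0023, 0.0016]
33.475 [0.0017, -0.0001, 0.001]
```

```bash
python3 - <<'E'
from rig import robot
print(robot.job_done())
E
```

```text
the job is handed in; nothing more can be done
None
```

The rail balances level on the steel edge (slope about 0.002 rad and still), the red saddle is seated astride it within about 1 mm of the edge's middle line, and I handed the job in at about 33.5 s; no verdict was returned.

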